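# Clear the crate and draw the rolling pin out through the gap

## Robot

A 6-joint arm with a two-finger parallel gripper is mounted at the origin on the work surface. World frame = base frame: x ahead of the robot, y to its left, z up, the work surface at z = 0. Lengths are in m, angles in rad, forces in N, time in s.
With the tool pointing down it reaches from about 0.35 to 0.95 m from the base axis. Payload 17.4 kg.
Tool frame: the origin (TCP) lies on the front face of the gripper's body, between the roots of the fingers; the fingertips stand 84 mm ahead of it and the grasp point (between the pads) lies 65 mm ahead of it (env.pinch_z is the distance from the TCP to the grasp point, in m); z points along the fingers, y is the line along which they close (so a half turn about z gives the same grasp; the last joint's range is limited). The gripper opens to 93 mm and grips with 3 to 60 N. Pads are 15 mm wide; open, the fingers measure 128 mm over their backs; the gripper's body (75 mm by 188 mm) begins 65 mm behind the grasp point.
Start: joints at [-1.25, 0.116, 1.442, -0, 1.584, -0.038], TCP at [0.237, -0.632, 0.303] pointing down, gripper open.
Joint ranges: [-2.83, 2.83], [-0.83, 2.19], [0.07, 2.5], [-1.14, 4.28], [0.01, 3], [-2.97, 2.97]. Speed limits (rad/s): [1.89, 1.89, 2.22, 3.14, 3.14, 3.14].

## Interface

Orientations are given as [roll, pitch, yaw] about the fixed x, y, z axes, in that order (R = Rz(yaw) Ry(pitch) Rx(roll)).
In Python, from plant import env, eyes, order gives the robot as it stands.
- The arm moves only by the tool servo_tool, never from a script. Its argument "plan" is text: rows parted by semicolons, each of 7 numbers parted by spaces: the closure, from 0 (fully open) to 1 (shut), then the shift along the world's x, y, z in m, then the turn, a rotation vector about the world's x, y, z in rad. In form: fingers dx dy dz wx wy wz; .... A call has exactly 8 rows; each row shifts and turns the commanded pose from where the row before left it; what a row does not reach is not made up. A row lasts 1/12 s, in which the tool goes at most 41.7 mm and 7.16 degrees, less where a joint would pass 70% of its speed; a pose out of reach is approached as far as the arm can. A call is refused whole if a number of a shift passes 0.0417 or a number of a turn 0.125, either way. A call with a gripper value outside its range is refused whole. The fingers move at their own pace and stop on an object; the grip force is fixed at half the most. Time passes only in rows, so rows that do not move let the fingers close, or fill a call up. It gives the time, the measured TCP pose, the force, the opening and the grip force at its end, in the units of the state.
- env.get_obs(): the state, without advancing time (a new reading comes with each control period).
- eyes.capture(name): name is "side" or "top" or "wrist"; returns a dict with "pixels" (384x512x3 uint8, red, green, blue), "depth" (384x512 float32, m along the optical axis (not along the pixel's ray), 0 where there is no reading), "fovy" (degrees; the focal length in pixels is half the picture's height over the tangent of half this angle, whatever the lens; pixels are square), "cx", "cy" (the principal point, pixels), "k1" (the pictures are not rectified: a ray, as slopes to the right and down, at radius r is drawn at 1 + k1 r^2 times it, then the intrinsics apply), "extrinsics" (4x4, takes a point from world to camera coordinates); the wrist camera has in their place "tool_from_camera" (4x4, takes a point from camera to tool coordinates, whose origin is the TCP and whose axes are the flange's). Camera axes: x right, y down, z forward; pixel columns grow to the right and rows downward; lengths in m; the calibration is good to about 2 mm. A picture is of the moment at which its call begins: read the wrist's pose just before it.
- order.hand_in(): hands the job in; it is judged then, once.
The state is a dict: "time": time; "joint_positions": joint angles; "qd": joint speeds; "joint_torque": joint torques, N m; "tcp_pos": TCP position; "ee_rot": TCP orientation; "force": force on the tool from outside, world axes, zero at the start; "moment": the same for the moment, N m; "finger_gap": finger opening in m; "gripper_force": force on a finger pad.
Only numpy, scipy, OpenCV 4.12 (cv2) and the standard library are available. Lean on these libraries where they do the work, as an engineer would, in place of code of your own. Each camera call takes 0.05 s, during which the arm holds its last target. There are 200 camera calls.

## Task

First clear the boards on top of the dark wooden crate: set the glass jar down upright (no dropping) in the plywood box that already holds a jar, and the round steel cutter flat in the steel tray that already holds a cutter. Then take the rolling pin lying inside the crate: it is longer than the gap between the boards, so tilt it, bring one end up through the gap and draw it right out without levering hard on the crate. Finish still gripping the pin, held still above the crate with a few centimetres of air under all of it and touching only the gripper; leave the shaker, the loaf tin and the jar and cutter already put away where they are.

Things in the scene. Friction and masses are not known exactly. Their poses are not given: they have to be found in the camera images.
- crate: Fixed dark wooden crate, 176 (its x) x 396 (y) x 76 mm high, walls and floor 8, inside 160 x 380 mm. Origin: centre of its underside, on the table. A board 8 thick (underside 68, top 76 mm above the table) covers each end, from 80 to 198 mm either side of the centre along y; the open gap between is 160 mm along y, full width in x. Hidden room under each board: 110 mm.
- pin: Loose wooden tapered rolling pin, 260 mm long, about 0.16 kg. Origin at its middle on its axis, own x along it. 30 mm thick over the middle 60 mm, tapering to 16 mm near the ends. Starts lying on the crate's floor (axis 23 mm above the table), roughly along the crate's y, its middle showing in the gap, both ends under the boards. It can roll.
- pin_end_a (a point): Centre of the pin's end face at +130 mm along its own x
- pin_end_b (a point): Centre of the pin's end face at -130 mm along its own x
- jar: Loose closed glass jar with paper label and brass lid, 50 mm diameter, 75 mm high, about 0.16 kg, standing on one of the crate's end boards. Origin at the centre of its underside, z up.
- cutter: Loose round steel pastry cutter: an open ring 54 mm outside diameter, 49 mm inside, 45 mm high, about 0.06 kg, standing flat on the other end board. Origin at the centre of its lower edge, z along its axis.
- jar_box: Fixed open plywood box for jars, outer 170 (its x) x 140 (its y) x 40 mm high, walls and floor 6 mm, to one side of the crate. Origin at the centre of its underside. A jar already stands in its +x half; its -x half is free.
- cutter_tray: Fixed open steel tray for cutters, outer 170 (its x) x 140 (its y) x 25 mm high, walls and floor 4 mm, on the other side of the crate. Origin at the centre of its underside. A cutter already stands in its +x half; its -x half is free.
- old_jar: Bystander: the jar already in the plywood box, same as the other jar, loose. Origin at the centre of its underside.
- old_cutter: Bystander: the cutter already in the steel tray, same as the other cutter, loose. Origin at the centre of its lower edge.
- shaker: Bystander: loose aluminium flour shaker, 60 mm diameter, 109 mm high, on the table beyond the crate. Origin at the centre of its underside.
- loaf_tin: Bystander: loose dark steel loaf tin, 100 x 200 x 70 mm high, on the table beyond the crate. Origin at the centre of its underside.

How it is judged:
By the outcome, as a careful person would: the job done as asked, in the order asked, and still so for the second after the job is handed in, while the arm keeps its last pose, push and grip.
It also fails if it takes over 62 s, if anything falls off the work surface, if the arm or the gripper's body presses on something with over 40 N, if the wrist force passes 120 N, or if a joint passes its speed limit or range.

## Working session

There is one attempt and no reset: what is moved stays moved. The work goes in short steps, Python scripts to look and compute and a tool call to move; the robot and the scene stay as the last step left them, time stands still between calls to the robot, and variables do not carry over. Pictures are saved under pics/ and viewed, at most 10 in all, crops included, and the job is handed in when it is done.

Besides the shell and the picture viewer there is one more tool, called by a JSON object that holds its "op" and its "data". servo_tool: Moves the arm, as the interface text tells. Its arguments: {"type":"object","properties":{"plan":{"type":"string"}},"required":["plan"]}

```bash
mkdir -p pics; cat > h.py <<'E'
import numpy as np, cv2
from plant import env, eyes, order
from scipy.spatial.transform import Rotation as R
def cloud(c):
    d=c["depth"];h,w=d.shape;f=h/2/np.tan(np.radians(c["fovy"])/2)
    K=np.array([[f,0,c["cx"]],[0,f,c["cy"]],[0,0,1.]])
    v,u=np.mgrid[:h,:w].astype(np.float64)
    n=cv2.undistortPoints(np.stack([u.ravel(),v.ravel()],1)[:,None],K,np.array([c["k1"],0,0,0.]))[:,0].reshape(h,w,2)
    P=np.dstack([n[...,0]*d,n[...,1]*d,d])
    if "extrinsics" in c:
        E=np.linalg.inv(c["extrinsics"])
    else:
        o=c["obs"];T=np.eye(4);T[:3,:3]=rot(o);T[:3,3]=o["tcp_pos"];E=T@c["tool_from_camera"]
    W=P@E[:3,:3].T+E[:3,3];W[d==0]=np.nan
    return W
def rot(o):
    e=np.array(o["ee_rot"])
    return e if e.shape==(3,3) else R.from_euler('xyz',e).as_matrix()
def cap(n,save=None):
    o=env.get_obs();c=eyes.capture(n);c["obs"]=o
    if save: cv2.imwrite("pics/"+save,c["pixels"][...,::-1])
    return c
E
python3 - <<'E'
from h import *
o=env.get_obs();print(o)
ims=[]
for n in("top","side"):
    c=cap(n);np.savez(n,W=cloud(c),p=c["pixels"]);ims.append(c["pixels"])
cv2.imwrite("pics/a.png",cv2.resize(ims[0],(800,600))[...,::-1]);cv2.imwrite("pics/b.png",cv2.resize(ims[1],(800,600))[...,::-1])
E
```

```text
{'time': 0.0, 'joint_positions': array([-1.24981746e+00,  1.16463535e-01,  1.44227651e+00,  1.54599283e-05,
        1.58399938e+00, -3.77916321e-02]), 'qd': array([ 1.20272826e-03,  7.89459935e-04, -7.86238845e-04, -4.10087920e-05,
       -1.50237921e-03, -8.75218023e-04]), 'joint_torque': array([-3.45174303e-03, -7.21259379e+01, -6.22623539e+01,  7.77722150e-02,
        2.38125538e-02, -6.19717389e-05]), 'tcp_pos': array([ 0.23697211, -0.63191335,  0.30201328]), 'ee_rot': array([-3.14044728e+00, -5.87759681e-05,  3.58770660e-01]), 'force': array([ 0.31720775, -0.02770994,  0.08670642]), 'moment': array([-0.02246073,  0.01219708, -0.00982475]), 'gripper_force': 0.0, 'finger_gap': 0.09284304881203938}
```

View pics/a.png

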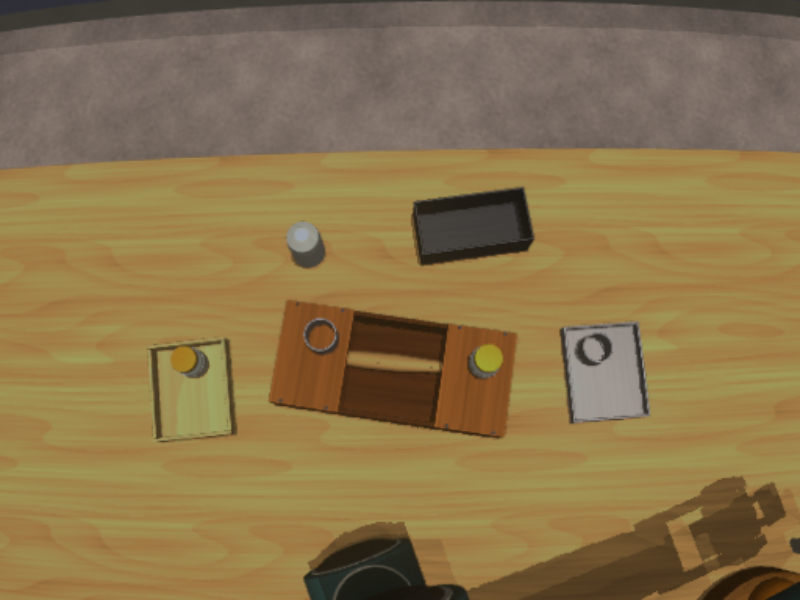

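View pics/b.png

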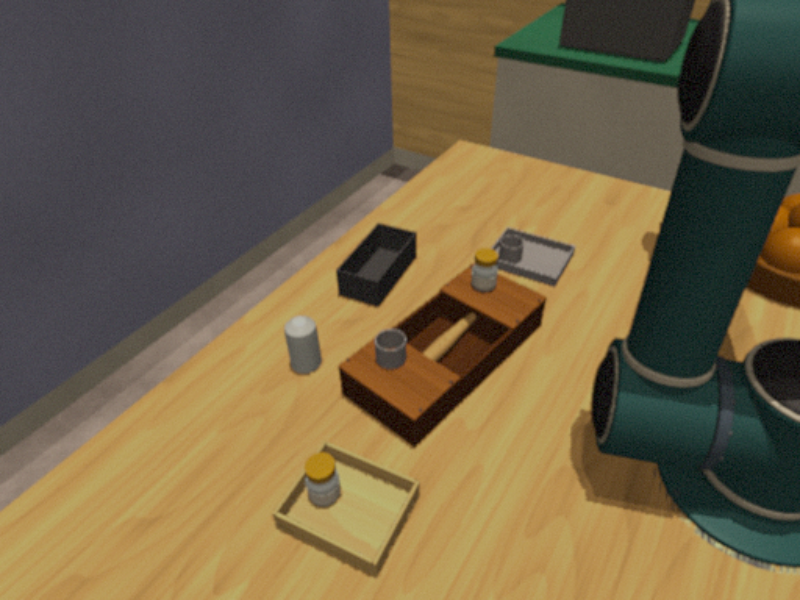

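Top view (800x600): the cutter is on the left board (320,335) and the jar on the right board (488,360). The plywood box is at left (192,390) with its free half nearer the robot. The steel tray is at right (605,373), also free on the near half. The pin lies between (348,358) and (440,366). The side view agrees.

```bash
python3 - <<'E'
from h import *
D=np.load("top.npz");W=D["W"];s=0.64
def reg(x0,y0,x1,y1):return W[int(y0*s):int(y1*s),int(x0*s):int(x1*s)].reshape(-1,3)
def rect(P):
    r=cv2.minAreaRect(P[:,:2].astype(np.float32)*1000);return r
def z(P,a,b):return P[(P[:,2]>a)&(P[:,2]<b)]
P=reg(255,290,530,445)
C=z(P,.066,.085);print("crate",rect(C),np.median(C[:,2]),cv2.boxPoints(rect(C)).round())
J=z(reg(460,335,515,385),.14,.17);print("jar",cv2.minEnclosingCircle(J[:,:2].astype(np.float32)),np.median(J[:,2]),len(J))
K=z(reg(295,305,350,360),.105,.135);print("cut",cv2.minEnclosingCircle(K[:,:2].astype(np.float32)),np.median(K[:,2]),len(K))
for n,r,a,b in(("box",(140,330,245,450),.032,.05),("tray",(550,315,660,430),.015,.032)):
    B=z(reg(*r),a,b);print(n,rect(B),np.median(B[:,2]));print(cv2.boxPoints(rect(B)).round())
J=z(reg(160,335,215,385),.065,.1);print("oldjar",cv2.minEnclosingCircle(J[:,:2].astype(np.float32)),np.median(J[:,2]))
J=z(reg(565,320,620,375),.04,.07);print("oldcut",cv2.minEnclosingCircle(J[:,:2].astype(np.float32)),np.median(J[:,2]))
Q=reg(352,345,436,378);Q=z(Q,.018,.06)
ax=Q[Q[:,2]>.024];m=ax[:,:2].mean(0);u=np.linalg.svd(ax[:,:2]-m,full_matrices=0)[2][0];t=(ax[:,:2]-m)@u
print("pin",m,u,t.min(),t.max())
for k in np.arange(-.07,.08,.01):
    q=ax[abs(t-k)<.005]
    if len(q):print(round(k,2),(m+k*u).round(3),q[:,2].max().round(4),np.ptp((q[:,:2]-m)@[-u[1],u[0]]).round(3))
for n,r in(("shaker",(280,215,330,270)),("tin",(405,180,540,270))):
    B=z(reg(*r),.03,.2);print(n,rect(B),B[:,2].max())
E
```

```text
crate ((525.6285400390625, 12.4332275390625), (398.452392578125, 175.76199340820312), 80.09738159179688) 0.07565234286782352 [[ 405. -169.]
 [ 578. -199.]
 [ 646.  194.]
 [ 473.  224.]]
jar ((0.5270689725875854, -0.1363849639892578), 0.022963693365454674) 0.15055455804735884 269
cut ((0.5759969353675842, 0.13062284886837006), 0.02728155627846718) 0.11887982347109616 112
box ((499.04144287109375, 369.59490966796875), (171.650634765625, 142.53968811035156), 6.403218746185303) 0.03897581704332209
[[406. 431.]
 [422. 289.]
 [592. 308.]
 [576. 450.]]
tray ((514.3999633789062, -363.0435791015625), (172.18557739257812, 143.41619873046875), 2.980869770050049) 0.023908470943123206
[[ 425. -296.]
 [ 432. -439.]
 [ 604. -430.]
 [ 597. -287.]]
oldjar ((0.5453399419784546, 0.368769109249115), 0.023466357961297035) 0.08016382774056208
oldcut ((0.5554819107055664, -0.34321993589401245), 0.028411120176315308) 0.0476166857470498
pin [0.5394428  0.01592501] [-0.11814995 -0.99299576] -0.07024933884110313 0.0760751021090601
-0.07 [0.548 0.085] 0.0408 0.024
-0.06 [0.547 0.076] 0.039 0.025
-0.05 [0.545 0.066] 0.0404 0.028
-0.04 [0.544 0.056] 0.0409 0.028
-0.03 [0.543 0.046] 0.0408 0.027
-0.02 [0.542 0.036] 0.0402 0.027
-0.01 [0.541 0.026] 0.0432 0.028
0.0 [0.539 0.016] 0.0399 0.027
0.01 [0.538 0.006] 0.0404 0.028
0.02 [ 0.537 -0.004] 0.0397 0.028
0.03 [ 0.536 -0.014] 0.0392 0.025
0.04 [ 0.535 -0.024] 0.0379 0.022
0.05 [ 0.534 -0.034] 0.0369 0.022
0.06 [ 0.532 -0.044] 0.0379 0.022
0.07 [ 0.531 -0.054] 0.0359 0.02
0.08 [ 0.53  -0.064] 0.0359 0.008
shaker ((748.369140625, 162.06277465820312), (54.8068733215332, 56.5297737121582), 84.822998046875) 0.11161367777255782
tin ((782.8839721679688, -133.96051025390625), (104.69496154785156, 200.291015625), 7.301242828369141) 0.07538109088785294
```

{"op": "servo_tool", "data": {"plan": "0 .018 .031 -.003 0 0 -.015;0 .018 .031 -.003 0 0 -.015;0 .018 .031 -.003 0 0 -.015;0 .018 .031 -.003 0 0 -.015;0 .018 .031 -.003 0 0 -.015;0 .018 .031 -.003 0 0 -.015;0 .018 .031 -.003 0 0 -.015;0 .018 .031 -.003 0 0 -.015"}}

```text
time: 0.77
tcp_pos: [0.3814, -0.3824, 0.2783]
ee_rot: [-3.141, 0.0, 0.238]
force: [-0.2, 0.1, -0.4]
finger_gap: 0.0927
gripper_force: 0.0
```

{"op": "servo_tool", "data": {"plan": "0 .018 .031 -.003 0 0 -.015;0 .018 .031 -.003 0 0 -.015;0 .018 .031 -.003 0 0 -.015;0 .018 .031 -.003 0 0 -.015;0 .018 .031 -.003 0 0 -.015;0 .018 .031 -.003 0 0 -.016;0 .019 .031 -.003 0 0 -.016;0 .019 .031 -.003 0 0 -.016"}}

```text
time: 1.43
tcp_pos: [0.5275, -0.1342, 0.2545]
ee_rot: [3.142, -0.0, 0.115]
force: [1.0, -0.7, -0.3]
finger_gap: 0.0929
gripper_force: 0.0
```

{"op": "servo_tool", "data": {"plan": "0 0 -.002 -.025 0 0 0;0 0 0 -.025 0 0 0;0 0 0 -.018 0 0 0;0 0 0 -.009 0 0 0;0 0 0 0 0 0 0;1 0 0 0 0 0 0;1 0 0 0 0 0 0;1 0 0 0 0 0 0"}}

```text
time: 2.1
tcp_pos: [0.5274, -0.1383, 0.1792]
ee_rot: [3.141, -0.002, 0.116]
force: [0.1, -0.3, -0.7]
finger_gap: 0.0778
gripper_force: 0.0
```

{"op": "servo_tool", "data": {"plan": "1 0 0 0 0 0 0;1 0 0 0 0 0 0;1 0 0 .01 0 0 0;1 0 0 .015 0 0 0;1 0 0 .02 0 0 0;1 0 0 .02 0 0 0;1 0 0 .02 0 0 0;1 0 0 0 0 0 0"}}

```text
time: 2.77
tcp_pos: [0.5278, -0.1383, 0.2677]
ee_rot: [3.139, -0.005, 0.116]
force: [0.3, 0.7, -0.2]
finger_gap: 0.0446
gripper_force: 30.0
```

```bash
python3 - <<'E'
from h import *
c=cap("wrist");a=c["pixels"];b=cap("side")["pixels"][90:282,180:436]
im=np.vstack([cv2.resize(a,(400,300)),cv2.resize(b,(400,300))])
cv2.imwrite("pics/c.png",im[...,::-1])
W=cloud(c);np.save("w.npy",W)
print(env.get_obs()["force"])
E
```

```text
[-0.74777841 -0.08834664 -1.33048707]
```

View pics/c.png

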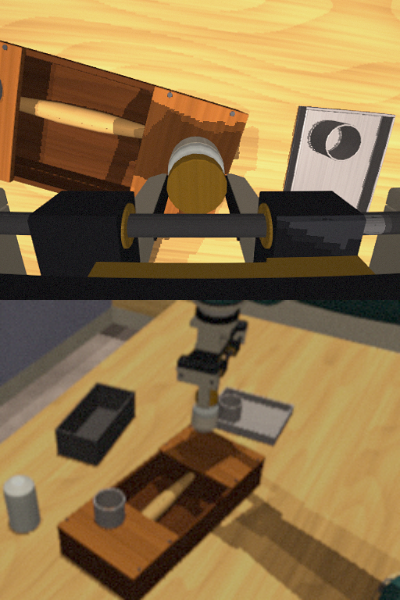

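The jar is held upright and clear of the board (side crop, lid at (205,398)). The lid shows at (197,185) in the wrist crop. I'll compute its offset from the grip centre.

```bash
python3 - <<'E'
from h import *
for W in(np.load("w.npy"),cloud(cap("top"))):
    P=W.reshape(-1,3);P=P[(abs(P[:,0]-.53)<.05)&(abs(P[:,1]+.138)<.026)]
    for a,b in((.15,.17),(.17,.19),(.19,.2),(.2,.21),(.21,.22),(.22,.23),(.23,.24),(.24,.25)):
        q=P[(P[:,2]>a)&(P[:,2]<b)]
        if len(q):print(a,len(q),q.min(0).round(4),q.max(0).round(4))
E
```

```text
0.15 721 [ 0.5274 -0.1618  0.15  ] [ 0.5559 -0.1121  0.17  ]
0.17 719 [ 0.5169 -0.164   0.17  ] [ 0.5539 -0.1121  0.19  ]
0.19 4748 [ 0.5086 -0.1639  0.19  ] [ 0.5527 -0.112   0.1999]
0.2 273 [ 0.5167 -0.1638  0.2   ] [ 0.5396 -0.112   0.21  ]
0.21 316 [ 0.5165 -0.164   0.21  ] [ 0.5396 -0.112   0.22  ]
0.22 312 [ 0.5202 -0.164   0.22  ] [ 0.5394 -0.1121  0.2299]
0.23 291 [ 0.5262 -0.1639  0.23  ] [ 0.5394 -0.112   0.24  ]
0.24 191 [ 0.5144 -0.164   0.2401] [ 0.5393 -0.1121  0.25  ]
0.15 5 [ 0.5027 -0.1461  0.1503] [ 0.5043 -0.1376  0.1645]
```

```bash
python3 - <<'E'
from h import *
P=np.load("w.npy").reshape(-1,3);P=P[(abs(P[:,0]-.53)<.03)&(abs(P[:,1]+.138)<.018)&(P[:,2]>.185)&(P[:,2]<.204)]
for _ in range(4):
    A=np.c_[P[:,:2]-[.53,-.138],np.ones(len(P))];k=np.linalg.lstsq(A,P[:,2],rcond=None)[0];r=P[:,2]-A@k;P=P[abs(r)<.003]
print(k,len(P),P.min(0),P.max(0),np.std(r))
E
```

```text
[-0.00051394  0.01862841  0.19766199] 4018 [ 0.50862061 -0.15599398  0.19463882] [ 0.55252681 -0.12000498  0.20016429] 0.0006465555978345305
```

{"op": "servo_tool", "data": {"plan": "1 -.002 .015 .01 0 0 0;1 -.004 .027 .01 0 0 0;1 -.005 .033 .01 0 0 0;1 -.005 .033 0 0 0 0;1 -.005 .033 0 0 0 0;1 -.005 .033 0 0 0 0;1 -.005 .033 0 0 0 0;1 -.005 .033 0 0 0 0"}}

```text
time: 3.58
tcp_pos: [0.4902, 0.1034, 0.2914]
ee_rot: [3.142, 0.002, 0.116]
force: [0.1, 0.6, -1.4]
finger_gap: 0.0442
gripper_force: 30.0
```

{"op": "servo_tool", "data": {"plan": "1 -.005 .033 0 0 0 0;1 -.005 .033 0 0 0 0;1 -.005 .033 0 0 0 0;1 -.005 .033 0 0 0 0;1 -.005 .033 -.01 0 0 0;1 -.005 .033 -.015 0 0 0;1 -.005 .033 -.015 0 0 0;1 -.005 .02 -.02 0 0 0"}}

```text
time: 4.25
tcp_pos: [0.4501, 0.3555, 0.2313]
ee_rot: [-3.141, 0.001, 0.117]
force: [0.8, -0.6, -1.1]
finger_gap: 0.0445
gripper_force: 30.0
```

{"op": "servo_tool", "data": {"plan": "1 -.001 .012 -.02 0 0 0;1 0 0 -.02 0 0 0;1 0 0 -.015 0 0 0;1 0 0 -.01 0 0 0;1 0 0 -.006 0 0 0;1 0 0 -.003 0 0 0;1 0 0 0 0 0 0;1 0 0 0 0 0 0"}}

```text
time: 4.92
tcp_pos: [0.4503, 0.365, 0.1594]
ee_rot: [-3.141, -0.001, 0.116]
force: [-0.4, 0.8, -1.7]
finger_gap: 0.0441
gripper_force: 30.0
```

```bash
cat >> h.py <<'E'
def lid(W,x,y,zl,zh,rx=.03,ry=.018):
    P=W.reshape(-1,3);P=P[(abs(P[:,0]-x)<rx)&(abs(P[:,1]-y)<ry)&(P[:,2]>zl)&(P[:,2]<zh)]
    for _ in range(4):
        A=np.c_[P[:,:2]-[x,y],np.ones(len(P))];k=np.linalg.lstsq(A,P[:,2],rcond=None)[0];r=P[:,2]-A@k;P=P[abs(r)<.003]
    return k,len(P),P.min(0),P.max(0)
E
python3 - <<'E'
from h import *
print(lid(cloud(cap("wrist")),.453,.365,.075,.1))
E
```

```text
(array([-0.00529197,  0.01924665,  0.08934021]), 4000, array([0.43048174, 0.34700384, 0.08634313]), array([0.47504381, 0.38298631, 0.09131738]))
```

{"op": "servo_tool", "data": {"plan": "1 0 0 -.002 0 0 0;1 0 0 -.002 0 0 0;1 0 0 -.002 0 0 0;1 0 0 -.0015 0 0 0;1 0 0 -.001 0 0 0;1 0 0 0 0 0 0;1 0 0 0 0 0 0;1 0 0 0 0 0 0"}}

```text
time: 5.63
tcp_pos: [0.4502, 0.3651, 0.1508]
ee_rot: [-3.141, -0.001, 0.116]
force: [-0.9, -1.2, 6.5]
finger_gap: 0.0443
gripper_force: 30.0
```

{"op": "servo_tool", "data": {"plan": ".3 0 0 0 0 0 0;.3 0 0 0 0 0 0;.3 0 0 0 0 0 0;.3 0 0 0 0 0 0;.3 0 0 .01 0 0 0;.3 0 0 .03 0 0 0;.2 0 0 .035 0 0 0;0 0 0 .025 0 0 0"}}

```text
time: 6.3
tcp_pos: [0.4501, 0.365, 0.2537]
ee_rot: [-3.141, -0.001, 0.116]
force: [0.5, 1.2, 0.9]
finger_gap: 0.074
gripper_force: 0.0
```

{"op": "servo_tool", "data": {"plan": "0 .01 -.018 0 0 0 -.008;0 .017 -.031 0 0 0 -.008;0 .017 -.031 0 0 0 -.008;0 .017 -.031 0 0 0 -.008;0 .017 -.031 0 0 0 -.008;0 .017 -.031 0 0 0 -.008;0 .017 -.031 0 0 0 -.008;0 .014 -.03 0 0 0 -.008"}}

```text
time: 6.97
tcp_pos: [0.5767, 0.1292, 0.2511]
ee_rot: [-3.142, -0.001, 0.051]
force: [-0.2, 0.6, 0.6]
finger_gap: 0.0929
gripper_force: 0.0
```

```bash
python3 - <<'E'
from h import *
print(env.get_obs()["tcp_pos"])
c=cap("top");W=cloud(c);print("jar",lid(W,.4535,.365,.07,.09,.03,.03))
w=cloud(cap("wrist"))
for W in(W,w):
    P=W.reshape(-1,3);P=P[(abs(P[:,0]-.576)<.04)&(abs(P[:,1]-.131)<.04)&(P[:,2]>.113)&(P[:,2]<.13)]
    if len(P):print(len(P),P.min(0),P.max(0),np.median(P[:,2]))
E
```

```text
[0.57673735 0.12917193 0.25112919]
jar (array([0.01189138, 0.01317981, 0.08046803]), 198, array([0.42885778, 0.34265906, 0.07737652]), array([0.47306208, 0.38645334, 0.08357908]))
35 [0.55008274 0.10564999 0.11329831] [0.5959494  0.15416077 0.12336589] 0.11996965822565642
984 [0.55048955 0.1044291  0.11301068] [0.60411528 0.15806845 0.12269329] 0.12005467397659106
```

{"op": "servo_tool", "data": {"plan": "0 0 .002 -.025 0 0 0;0 0 0 -.025 0 0 0;0 0 0 -.02 0 0 0;0 0 0 -.012 0 0 0;0 0 0 0 0 0 0;1 0 0 0 0 0 0;1 0 0 0 0 0 0;1 0 0 0 0 0 0"}}

```text
time: 7.73
tcp_pos: [0.5765, 0.1332, 0.17]
ee_rot: [-3.141, -0.002, 0.052]
force: [-0.1, 0.3, -0.4]
finger_gap: 0.0772
gripper_force: 0.0
```

{"op": "servo_tool", "data": {"plan": "1 0 0 0 0 0 0;1 0 0 0 0 0 0;1 0 0 0 0 0 0;1 0 0 0 0 0 0;1 0 0 0 0 0 0;1 0 0 0 0 0 0;1 0 0 0 0 0 0;1 0 0 0 0 0 0"}}

```text
time: 8.4
tcp_pos: [0.5761, 0.1329, 0.1686]
ee_rot: [3.142, -0.0, 0.052]
force: [-1.4, -1.4, 6.4]
finger_gap: 0.0545
gripper_force: 30.0
```

{"op": "servo_tool", "data": {"plan": "1 0 0 .008 0 0 0;1 0 0 .015 0 0 0;1 0 0 .02 0 0 0;1 -.003 -.015 .02 0 0 0;1 -.006 -.03 .01 0 0 0;1 -.007 -.034 0 0 0 0;1 -.007 -.034 0 0 0 0;1 -.007 -.034 0 0 0 0"}}

```text
time: 9.07
tcp_pos: [0.5454, -0.0152, 0.2417]
ee_rot: [-3.142, -0.0, 0.052]
force: [0.6, -0.9, -0.1]
finger_gap: 0.0544
gripper_force: 30.0
```

{"op": "servo_tool", "data": {"plan": "1 -.007 -.034 0 0 0 0;1 -.007 -.034 0 0 0 0;1 -.007 -.034 0 0 0 0;1 -.007 -.034 0 0 0 0;1 -.007 -.034 0 0 0 0;1 -.007 -.034 0 0 0 0;1 -.007 -.034 0 0 0 0;1 -.007 -.034 0 0 0 0"}}

```text
time: 9.73
tcp_pos: [0.4893, -0.2876, 0.2416]
ee_rot: [-3.142, -0.0, 0.052]
force: [0.7, 0.8, -1.4]
finger_gap: 0.0544
gripper_force: 30.0
```

{"op": "servo_tool", "data": {"plan": "1 -.007 -.034 -.01 0 0 0;1 -.005 -.025 -.015 0 0 0;1 -.003 -.017 -.02 0 0 0;1 0 0 -.025 0 0 0;1 0 0 -.025 0 0 0;1 0 0 -.02 0 0 0;1 0 0 -.01 0 0 0;1 0 0 0 0 0 0"}}

```text
time: 10.4
tcp_pos: [0.4744, -0.3615, 0.1141]
ee_rot: [-3.139, 0.003, 0.052]
force: [0.0, -0.1, -1.0]
finger_gap: 0.0544
gripper_force: 30.0
```

```bash
python3 - <<'E'
from h import *
t=env.get_obs()["tcp_pos"];print(t)
for n in("wrist","top"):
    P=cloud(cap(n)).reshape(-1,3);q=P[(abs(P[:,0]-t[0])<.034)&(abs(P[:,1]-t[1])<.022)&(P[:,2]>t[2]-.09)&(P[:,2]<t[2]-.03)]
    h,e=np.histogram(q[:,2],12);print(n,h,e.round(4),q.min(0),q.max(0))
E
```

```text
[ 0.47436772 -0.36145828  0.11410272]
wrist [306 308 336 323 262 231 223 200 183 187 190 644] [0.0241 0.0278 0.0314 0.0351 0.0387 0.0424 0.046  0.0497 0.0534 0.057
 0.0607 0.0643 0.068 ] [ 0.44882654 -0.38345568  0.02411199] [ 0.50240489 -0.33946324  0.067979  ]Traceback (most recent call last):
  File "<stdin>", line 5, in <module>
    return umr_minimum(a, axis, None, out, keepdims, initial, where)
ValueError: zero-size array to reduction operation minimum which has no identity
```

{"op": "servo_tool", "data": {"plan": "1 0 0 -.008 0 0 0;1 0 0 -.004 0 0 0;1 0 0 -.002 0 0 0;1 0 0 -.0015 0 0 0;1 0 0 -.0015 0 0 0;1 0 0 -.001 0 0 0;1 0 0 0 0 0 0;1 0 0 0 0 0 0"}}

```text
time: 11.17
tcp_pos: [0.475, -0.362, 0.0983]
ee_rot: [3.142, -0.0, 0.052]
force: [0.3, 0.4, 0.4]
finger_gap: 0.0543
gripper_force: 30.0
```

{"op": "servo_tool", "data": {"plan": "1 0 0 -.001 0 0 0;1 0 0 -.001 0 0 0;1 0 0 0 0 0 0;1 0 0 0 0 0 0;1 0 0 0 0 0 0;1 0 0 0 0 0 0;1 0 0 0 0 0 0;1 0 0 0 0 0 0"}}

```text
time: 11.83
tcp_pos: [0.4751, -0.3621, 0.0966]
ee_rot: [3.141, -0.0, 0.052]
force: [-1.4, 0.7, 5.4]
finger_gap: 0.0536
gripper_force: 30.0
```

{"op": "servo_tool", "data": {"plan": ".3 0 0 0 0 0 0;.3 0 0 0 0 0 0;.3 0 0 0 0 0 0;.3 0 0 0 0 0 0;.3 0 0 .01 0 0 0;.3 0 0 .03 0 0 0;.3 0 0 .035 0 0 0;.3 0 0 .035 0 0 .05"}}

```text
time: 12.5
tcp_pos: [0.4747, -0.3618, 0.2079]
ee_rot: [-3.141, 0.001, 0.101]
force: [0.3, -0.7, 0.9]
finger_gap: 0.0653
gripper_force: 0.0
```

{"op": "servo_tool", "data": {"plan": ".3 .004 .025 .02 0 0 .12;.3 .004 .025 .02 0 0 .12;.3 .004 .025 .02 0 0 .12;.3 .004 .025 0 0 0 .12;.3 .004 .025 0 0 0 .12;.3 .004 .025 0 0 0 .12;.3 .004 .025 0 0 0 .12;.3 .004 .025 0 0 0 .12"}}

```text
time: 13.17
tcp_pos: [0.5069, -0.1608, 0.2672]
ee_rot: [3.141, -0.0, 1.068]
force: [-0.2, 0.4, 0.1]
finger_gap: 0.0652
gripper_force: 0.0
```

{"op": "servo_tool", "data": {"plan": ".3 .004 .025 0 0 0 .12;.3 .004 .025 0 0 0 .12;.3 .004 .025 0 0 0 .12;.3 .004 .025 0 0 0 .03;.3 .004 .025 0 0 0 0;.3 .004 .025 0 0 0 0;.3 .004 .02 0 0 0 0;.3 0 0 0 0 0 0"}}

```text
time: 13.83
tcp_pos: [0.5352, 0.0107, 0.267]
ee_rot: [3.141, -0.001, 1.454]
force: [-0.3, -0.4, 0.7]
finger_gap: 0.0653
gripper_force: 0.0
```

```bash
python3 - <<'E'
from h import *
o=env.get_obs();print(o["tcp_pos"],o["ee_rot"])
c=cap("wrist");ct=cap("top")
cv2.imwrite("pics/d.png",np.hstack([cv2.resize(c["pixels"],(400,300)),cv2.resize(ct["pixels"],(400,300))])[...,::-1])
np.savez("pin.npz",w=cloud(c),t=cloud(ct))
P=cloud(ct).reshape(-1,3);q=P[(abs(P[:,0]-.475)<.035)&(abs(P[:,1]+.363)<.035)&(P[:,2]>.035)&(P[:,2]<.07)];print(len(q),q.min(0),q.max(0),np.median(q[:,2]))
E
```

```text
[0.53521208 0.01072828 0.26701037] [ 3.14108376e+00 -8.02483043e-04  1.45411514e+00]
120 [ 0.44968391 -0.39066578  0.03526588] [ 0.50160647 -0.33577746  0.05331229] 0.0460845543155054
```

View pics/d.png

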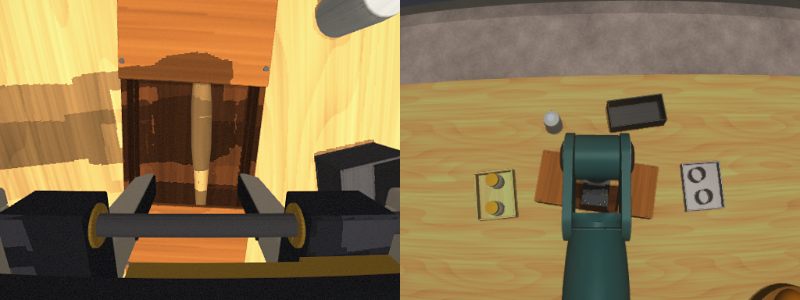

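Right half: both jars are in the box at (492,180) and (492,208), and both cutters in the tray at (699,174) and (699,198). Left half (wrist view): the pin runs from (202,82) to (200,205), between the fingers. Next I'll measure the pin's profile and plan the path in the crate plane.

```bash
python3 - <<'E'
from h import *
W=np.load("pin.npz")["w"].reshape(-1,3)
cc=np.array([.5256,.0124]);xc=np.array([np.cos(-.172),np.sin(-.172)]);yc=np.array([-xc[1],xc[0]])
Q=W[(W[:,2]>.022)&(W[:,2]<.05)];l=(Q[:,:2]-cc)@np.c_[xc,yc]
k=(abs(l[:,0]-.012)<.035)&(abs(l[:,1])<.078);l=l[k];z=Q[k,2]
for a in np.arange(-.08,.08,.01):
    q=(l[:,1]>=a)&(l[:,1]<a+.01)
    if q.sum()>5:print(a.round(3),q.sum(),np.percentile(l[q,0],[1,99]).round(4),np.percentile(z[q],99).round(4))
P=W[(W[:,2]>.07)&(W[:,2]<.082)];l=(P[:,:2]-cc)@np.c_[xc,yc];k=(abs(l[:,0])<.08)
l=l[k];print("board edge",l[l[:,1]>.03][:,1].min(),np.percentile(l[l[:,1]>.03][:,1],1),np.percentile(l[l[:,1]<-.03][:,1],99))
E
cat > plan.py <<'E'
import numpy as np
# crate plane (y,z): pin middle, tilt th (deg), -y end up; grip at g toward -y, tool offset
def prof(s):return np.interp(abs(s),[0,.03,.13],[.015,.015,.008])
def clear(Y,Z,th,g,off=.007):
    t=np.radians(th);d=np.array([-np.cos(t),np.sin(t)]);n=np.array([np.sin(t),np.cos(t)]);c=np.array([Y,Z])
    s=np.linspace(-.13,.13,53);pts=[c+a*d+e*prof(a)*n for a in s for e in(-1,1)]
    G=c+g*d+off*n
    f=[G+a*d+b*n for a in(-.011,0,.011) for b in np.linspace(-.019,.065,22)]+[G+a*d+.065*n for a in np.linspace(-.04,.04,17)]
    def m(p):
        p=np.array(p);o=[]
        for sg in(1,-1):
            dy=sg*p[:,0]; qy=np.maximum(.08-dy,0);qz=np.maximum(np.maximum(.068-p[:,1],p[:,1]-.076),0)
            dist=np.hypot(qy,qz);ins=(qy==0)&(qz==0)
            dist[ins]=-np.minimum(dy[ins]-.08,np.minimum(p[ins,1]-.068,.076-p[ins,1]));o.append(dist.min())
        ou=p[:,1]<.076
        o.append((p[:,1]-.008).min());o.append((.19-abs(p[ou,0])).min() if ou.any() else 1)
        return np.round(np.array(o)*1e3,1)
    return m(pts),m(f)
E
cat > run.py <<'E'
from plan import *
import sys
wp=np.array(eval(sys.argv[1]));g=float(sys.argv[2])
for i in range(len(wp)):
    print(wp[i],*clear(*wp[i],g))
    if i<len(wp)-1:print("   mid",*clear(*(wp[i]+wp[i+1])/2,g))
E
python3 run.py "[(.023,.023,0),(.053,.026,0),(.056,.046,9),(.058,.054,16),(.035,.062,17),(.01,.073,20),(-.02,.09,26),(-.03,.13,35),(-.03,.2,35)]" .025
```

```text
-0.08 95 [0.0098 0.0292] 0.0337
-0.07 127 [0.0084 0.0289] 0.0337
-0.06 144 [0.0076 0.0294] 0.0345
-0.05 153 [0.006  0.0296] 0.0354
-0.04 169 [0.0054 0.0293] 0.0364
-0.03 185 [0.0038 0.0297] 0.037
-0.02 200 [0.0021 0.0302] 0.0377
-0.01 219 [0.0017 0.0306] 0.0381
-0.0 231 [0.0011 0.03  ] 0.0384
0.01 231 [0.0006 0.0293] 0.0381
0.02 235 [0.0001 0.0284] 0.0383
0.03 235 [-0.0003  0.0276] 0.0382
0.04 249 [-0.0008  0.027 ] 0.0382
0.05 249 [-0.0014  0.0276] 0.0383
0.06 249 [-0.0018  0.0257] 0.0375
0.07 186 [-0.0012  0.0251] 0.0367
board edge 0.0808503322498076 0.08214244708395108 -0.07855433194539653
[0.023 0.023 0.   ] [31.8 35.   0.  37. ] [ 46.1  42.5   3.  177. ]
   mid [29.3 34.6  1.5 22. ] [ 33.9  56.8   4.5 166. ]
[0.053 0.026 0.   ] [27.  34.1  3.   7. ] [ 25.1  71.5   6.  151. ]
   mid [19.  14.9  9.8  5.3] [ 31.   83.9  17.1 146.6]
[0.056 0.046 9.   ] [10.5  8.9  9.8  4.3] [ 33.   97.6  28.3 143.4]
   mid [7.7 8.4 6.1 4.4] [ 30.9 101.6  33.3 142.3]
[ 0.058  0.054 16.   ] [ 5.1 12.5  2.5  4.8] [ 29.1 101.3  38.3 141. ]
   mid [ 4.2 10.4  5.4 16.6] [ 41.   89.3  42.5 153.5]
[ 0.035  0.062 17.   ] [ 4.8 11.2  8.3 28.3] [ 51.4  77.4  46.6 166. ]
   mid [ 5.5 14.4 10.7 41.7] [ 58.7  64.6  52.6 174.6]
[1.0e-02 7.3e-02 2.0e+01] [ 7.1 16.8 13.  55.1] [ 67.2  52.1  58.5 162.1]
   mid [ 9.7 21.9 15.3 72.2] [ 78.7  38.1  67.9 167.4]
[-2.0e-02  9.0e-02  2.6e+01] [14.  25.1 17.8 89.6] [  90.7   29.4   77.4 1000. ]
   mid [ 7.9 42.2 29.1 98.9] [ 104.4   45.5   98.8 1000. ]
[-3.0e-02  1.3e-01  3.5e+01] [  4.   57.9  40.9 108.9] [ 118.6   61.   120.2 1000. ]
   mid [  11.3   86.6   75.9 1000. ] [ 150.4   92.8  155.2 1000. ]
[-3.0e-02  2.0e-01  3.5e+01] [  43.6  115.3  110.9 1000. ] [ 177.2  126.2  190.2 1000. ]
```

{"op": "servo_tool", "data": {"plan": ".3 .002 -.001 -.025 0 0 0;.3 .003 -.001 -.035 0 0 0;.3 0 0 -.035 0 0 0;.3 0 0 -.03 0 0 0;.3 0 0 -.025 0 0 0;.3 0 0 -.013 0 0 0;.3 0 0 -.006 0 0 0;.3 0 0 -.002 0 0 0"}}

```text
time: 14.6
tcp_pos: [0.54, 0.0054, 0.0952]
ee_rot: [-3.141, 0.0, 1.451]
force: [1.2, 0.1, 0.4]
finger_gap: 0.0653
gripper_force: 0.0
```

{"op": "servo_tool", "data": {"plan": "1 0 0 0 0 0 0;1 0 0 0 0 0 0;1 0 0 0 0 0 0;1 0 0 0 0 0 0;1 0 0 0 0 0 0;1 0 0 0 0 0 0;1 0 0 0 0 0 0;1 0 0 0 0 0 0"}}

```text
time: 15.27
tcp_pos: [0.5402, 0.006, 0.0956]
ee_rot: [3.141, -0.0, 1.452]
force: [0.4, 0.2, 4.1]
finger_gap: 0.0291
gripper_force: 30.0
```

{"op": "servo_tool", "data": {"plan": "1 0 0 0 0 0 0;1 0 0 0 0 0 0;1 0 0 0 0 0 0;1 0 0 0 0 0 0;1 0 0 0 0 0 0;1 0 0 0 0 0 0;1 0 0 0 0 0 0;1 0 0 0 0 0 0"}}

```text
time: 15.93
tcp_pos: [0.5402, 0.006, 0.0956]
ee_rot: [3.141, -0.0, 1.452]
force: [-0.8, 0.5, 4.5]
finger_gap: 0.0291
gripper_force: 30.0
```

```bash
python3 - <<'E'
from h import *
o=env.get_obs();print(o["tcp_pos"],o["ee_rot"],o["force"],o["moment"],o["joint_positions"])
E
```

```text
[0.54020072 0.00597512 0.09559189] [ 3.14107608e+00 -3.15783525e-05  1.45184045e+00] [-0.75377158  0.48702616  4.53332775] [-0.01963469 -0.03735508  0.00384043] [-3.61543110e-02 -4.00145490e-02  1.94988019e+00 -1.19354285e-05
  1.23120960e+00  8.28055467e-02]
```

```bash
cat > tcp.py <<'E'
from plan import *
g,off=.028,.0076
wp=np.array([(.0245,.023,0),(.0245,.027,0),(.0535,.027,0),(.0565,.046,9),(.058,.054,16),(.035,.062,17),(.01,.073,20),(-.02,.092,26),(-.03,.13,32),(-.03,.2,32),(0,.24,32)])
T=[]
for Y,Z,th in wp:
    t=np.radians(th);d=np.array([-np.cos(t),np.sin(t)]);n=np.array([np.sin(t),np.cos(t)])
    T.append([*(np.array([Y,Z])+g*d+(off+.065)*n),t])
T=np.array(T);np.set_printoptions(suppress=True,precision=4)
e=np.array([.1185,.993])
for i in range(len(T)-1):
    D=T[i+1]-T[i];print(wp[i+1],"dxyz",D[0]*e,D[1].round(4),"rot",D[2]*-.993,D[2]*.1185,"abs",T[i+1],*clear(*wp[i+1],g,off))
E
python3 tcp.py
```

```text
[0.0245 0.027  0.    ] dxyz [0. 0.] 0.004 rot -0.0 0.0 abs [-0.0035  0.0996  0.    ] [27.8 31.2  4.  35.5] [ 49.5  43.5   7.6 175.5]
[0.0535 0.027  0.    ] dxyz [0.0034 0.0288] 0.0 rot -0.0 0.0 abs [0.0255 0.0996 0.    ] [26.  33.2  4.   6.5] [ 27.7  69.6   7.6 153.5]
[0.0565 0.046  9.    ] dxyz [0.0017 0.0146] 0.0225 rot -0.15598007525073324 0.018613936472519525 abs [0.0402 0.1221 0.1571] [10.4  9.4  9.8  3.8] [ 35.5  96.2  29.4 146.4]
[ 0.058  0.054 16.   ] dxyz [0.0013 0.0108] 0.0094 rot -0.12131783630612585 0.014477506145292963 abs [0.0511 0.1315 0.2793] [ 5.1 12.5  2.5  4.8] [ 32.1  98.4  39.7 143.8]
[ 0.035  0.062 17.   ] dxyz [-0.0026 -0.0215] 0.0081 rot -0.017331119472303716 0.0020682151636132835 abs [0.0294 0.1396 0.2967] [ 4.8 11.2  8.3 28.3] [ 53.4  74.6  48.1 168.7]
[ 0.01   0.073 20.   ] dxyz [-0.0025 -0.0208] 0.0112 rot -0.05199335841691104 0.006204645490839837 abs [0.0085 0.1508 0.3491] [ 7.1 16.8 13.  55.1] [ 69.9  49.5  60.1 159.5]
[-0.02   0.092 26.   ] dxyz [-0.0026 -0.0217] 0.0187 rot -0.10398671683382218 0.012409290981679687 abs [-0.0133  0.1695  0.4538] [12.2 26.8 19.8 89.6] [  95.2   30.3   81.2 1000. ]
[-0.03  0.13 32.  ] dxyz [-0.0002 -0.0019] 0.0369 rot -0.10398671683382213 0.01240929098167968 abs [-0.0153  0.2064  0.5585] [ -0.4  57.3  46.3 105.5] [ 125.3   61.   121.3 1000. ]
[-0.03  0.2  32.  ] dxyz [0. 0.] 0.07 rot -0.0 0.0 abs [-0.0153  0.2764  0.5585] [  48.5  116.7  116.3 1000. ] [ 179.5  126.8  191.3 1000. ]
[ 0.    0.24 32.  ] dxyz [0.0036 0.0298] 0.04 rot -0.0 0.0 abs [0.0147 0.3164 0.5585] [  88.3  166.5  156.3 1000. ] [ 191.8  173.9  231.3 1000. ]
```

{"op": "servo_tool", "data": {"plan": "1 0 0 .002 0 0 0;1 0 0 .002 0 0 0;1 .0004 .004 0 0 0 0;1 .0007 .006 0 0 0 0;1 .0007 .006 0 0 0 0;1 .0007 .006 0 0 0 0;1 .0006 .005 0 0 0 0;1 .0002 .002 0 0 0 0"}}

```text
time: 16.6
tcp_pos: [0.5434, 0.0359, 0.0992]
ee_rot: [-3.141, -0.0, 1.453]
force: [-0.2, -0.6, -2.1]
finger_gap: 0.0291
gripper_force: 30.0
```

{"op": "servo_tool", "data": {"plan": "1 0 0 0 0 0 0;1 .0002 .0018 .0028 -.02 .0023 0;1 .0002 .0018 .0028 -.02 .0023 0;1 .0002 .0018 .0028 -.02 .0023 0;1 .0003 .0023 .0035 -.024 .003 0;1 .0003 .0023 .0035 -.024 .003 0;1 .0003 .0023 .0035 -.024 .003 0;1 .0003 .0023 .0035 -.024 .003 0"}}

```text
time: 17.27
tcp_pos: [0.5452, 0.0499, 0.1222]
ee_rot: [3.141, 0.16, 1.452]
force: [-0.5, 0.5, -2.1]
finger_gap: 0.0287
gripper_force: 30.0
```

```bash
python3 - <<'E'
from h import *
o=env.get_obs();print(o["tcp_pos"],o["ee_rot"],o["force"],o["moment"],rot(o))
ims=[cap(n)["pixels"] for n in("wrist","side")];s=ims[1][110:302,200:456]
cv2.imwrite("pics/e.png",np.hstack([cv2.resize(ims[0],(400,300)),cv2.resize(s,(400,300))])[...,::-1])
E
```

```text
[0.54522248 0.04992644 0.12216654] [3.14149279 0.15962093 1.45191945] [-0.53850366  0.5417096  -2.09510502] [ 0.01940564 -0.03016758  0.01896093] [[ 1.17089436e-01  9.92944338e-01 -1.87511373e-02]
 [ 9.80319783e-01 -1.18581329e-01 -1.57834061e-01]
 [-1.58943972e-01  9.85903404e-05 -9.87287600e-01]]
```

View pics/e.png

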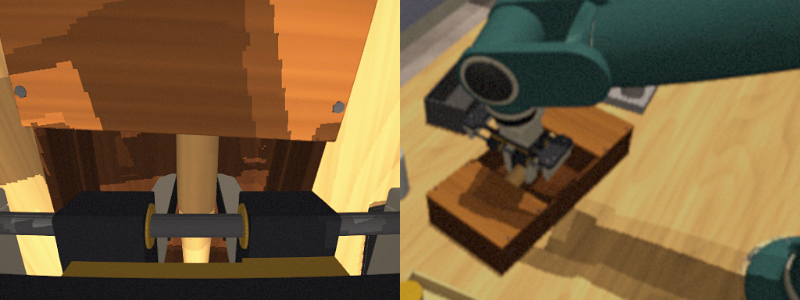

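{"op": "servo_tool", "data": {"plan": "1 .0001 .0012 .0012 -.0152 .0018 0;1 .0001 .0012 .0012 -.0152 .0018 0;1 .0001 .0012 .0012 -.0152 .0018 0;1 .0002 .0012 .0012 -.0152 .0018 0;1 .0002 .0012 .0012 -.0152 .0018 0;1 .0002 .0012 .0012 -.0152 .0018 0;1 .0002 .0012 .0012 -.0152 .0018 0;1 .0002 .0012 .0012 -.015 .0018 0"}}

```text
time: 18.03
tcp_pos: [0.5465, 0.0593, 0.1314]
ee_rot: [-3.141, 0.281, 1.452]
force: [0.4, -0.6, -1.7]
finger_gap: 0.0293
gripper_force: 30.0
```

{"op": "servo_tool", "data": {"plan": "1 -.0003 -.0026 .001 -.002 .0002 0;1 -.0003 -.0026 .001 -.002 .0002 0;1 -.0003 -.0026 .001 -.002 .0002 0;1 -.0003 -.0026 .001 -.002 .0002 0;1 -.0003 -.0026 .001 -.002 .0002 0;1 -.0003 -.0026 .001 -.002 .0002 0;1 -.0003 -.0026 .001 -.002 .0002 0;1 -.0003 -.0026 .001 -.002 .0002 0"}}

```text
time: 18.7
tcp_pos: [0.544, 0.038, 0.1394]
ee_rot: [3.141, 0.296, 1.452]
force: [-0.6, 0.5, -1.9]
finger_gap: 0.029
gripper_force: 30.0
```

{"op": "servo_tool", "data": {"plan": "1 -.0003 -.0026 .0014 -.0065 .0008 0;1 -.0003 -.0026 .0014 -.0065 .0008 0;1 -.0003 -.0026 .0014 -.0065 .0008 0;1 -.0003 -.0026 .0014 -.0065 .0008 0;1 -.0003 -.0026 .0014 -.0065 .0008 0;1 -.0003 -.0026 .0014 -.0065 .0008 0;1 -.0003 -.0026 .0014 -.0065 .0008 0;1 -.0003 -.0026 .0014 -.0065 .0008 0"}}

```text
time: 19.37
tcp_pos: [0.5416, 0.0173, 0.1506]
ee_rot: [3.142, 0.349, 1.452]
force: [-0.2, 0.7, -2.1]
finger_gap: 0.0289
gripper_force: 30.0
```

{"op": "servo_tool", "data": {"plan": "1 -.0003 -.0027 .0023 -.013 .0016 0;1 -.0003 -.0027 .0023 -.013 .0016 0;1 -.0003 -.0027 .0023 -.013 .0016 0;1 -.0003 -.0027 .0023 -.013 .0016 0;1 -.0003 -.0027 .0023 -.013 .0016 0;1 -.0003 -.0027 .0023 -.013 .0016 0;1 -.0003 -.0027 .0023 -.013 .0016 0;1 -.0003 -.0027 .0023 -.013 .0016 0"}}

```text
time: 20.03
tcp_pos: [0.5392, -0.0043, 0.1691]
ee_rot: [-3.141, 0.454, 1.452]
force: [0.1, -1.1, -1.3]
finger_gap: 0.0283
gripper_force: 30.0
```

{"op": "servo_tool", "data": {"plan": "1 -.0005 -.0043 .003 0 0 0;1 -.0005 -.0043 .003 0 0 0;1 -.0005 -.0043 .003 0 0 0;1 -.0005 -.0043 .003 0 0 0;1 -.0005 -.0043 .003 0 0 0;1 -.0005 -.0043 .003 0 0 0;1 -.0005 -.0043 .003 0 0 0;1 -.0005 -.0043 .003 0 0 0"}}

```text
time: 20.7
tcp_pos: [0.5351, -0.0389, 0.1932]
ee_rot: [-3.141, 0.453, 1.452]
force: [-0.9, -0.3, -0.8]
finger_gap: 0.029
gripper_force: 30.0
```

```bash
python3 - <<'E'
from h import *
o=env.get_obs();print(o["tcp_pos"],o["ee_rot"],o["force"],o["joint_positions"])
ims=[cap(n)["pixels"] for n in("wrist","side")];s=ims[1][110:302,200:456]
cv2.imwrite("pics/f.png",np.hstack([cv2.resize(ims[0],(400,300)),cv2.resize(s,(400,300))])[...,::-1])
E
```

```text
[ 0.53514728 -0.03890452  0.19318361] [-3.14127407  0.45254426  1.4517925 ] [-0.87894943 -0.29293984 -0.7814231 ] [ 0.0553952  -0.09140644  1.86710513 -0.44795058  1.46218422  0.24565041]
```

View pics/f.png

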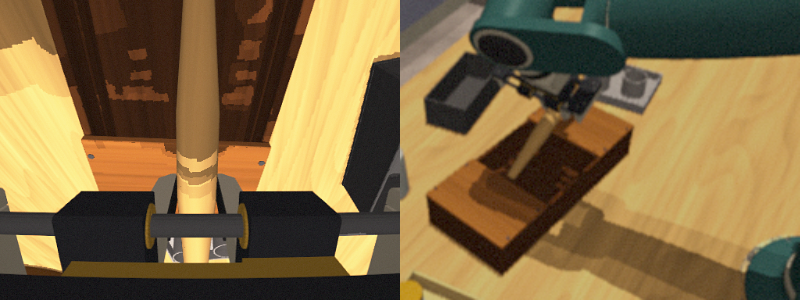

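The pin is drawn out to the gap (side crop, lower end at (515,178)) with no contact force. Now I'll lift it and centre it over the crate.

{"op": "servo_tool", "data": {"plan": "1 -.0005 -.004 .005 0 0 0;1 -.0005 -.004 .006 0 0 0;1 0 0 .01 0 0 0;1 0 0 .014 0 0 0;1 0 0 .016 0 0 0;1 0 0 .016 0 0 0;1 0 0 .016 0 0 0;1 0 0 .012 0 0 0"}}

```text
time: 21.47
tcp_pos: [0.5344, -0.0463, 0.2907]
ee_rot: [3.14, 0.452, 1.451]
force: [0.8, -1.1, -1.8]
finger_gap: 0.029
gripper_force: 30.0
```

{"op": "servo_tool", "data": {"plan": "1 .001 .004 .005 0 0 0;1 .001 .008 0 0 0 0;1 .001 .01 0 0 0 0;1 .001 .01 0 0 0 0;1 .001 .01 0 0 0 0;1 .001 .006 0 0 0 0;1 0 .002 0 0 0 0;1 0 0 0 0 0 0"}}

```text
time: 22.13
tcp_pos: [0.5403, 0.0043, 0.2925]
ee_rot: [-3.141, 0.453, 1.453]
force: [0.6, 0.5, -1.4]
finger_gap: 0.0291
gripper_force: 30.0
```

{"op": "servo_tool", "data": {"plan": "1 0 0 0 0 0 0;1 0 0 0 0 0 0;1 0 0 0 0 0 0;1 0 0 0 0 0 0;1 0 0 0 0 0 0;1 0 0 0 0 0 0;1 0 0 0 0 0 0;1 0 0 0 0 0 0"}}

```text
time: 22.8
tcp_pos: [0.5402, 0.0035, 0.2929]
ee_rot: [-3.141, 0.453, 1.452]
force: [-0.1, 0.8, -1.8]
finger_gap: 0.0294
gripper_force: 30.0
```

```bash
python3 - <<'E'
from h import *
o=env.get_obs();print(o["tcp_pos"],o["ee_rot"],o["force"],np.abs(o["qd"]).max(),o["finger_gap"])
ims=[cap(n)["pixels"] for n in("top","side")]
cv2.imwrite("pics/g.png",np.hstack([cv2.resize(i,(400,300)) for i in ims])[...,::-1])
P=cloud(cap("wrist")).reshape(-1,3);P=P[(P[:,2]>.09)&(P[:,2]<.3)]
q=P[(abs(P[:,0]-.545)<.03)&(P[:,1]>.03)&(P[:,1]<.2)];print(len(q),q.min(0),q.max(0))
E
```

```text
[0.54019726 0.0035205  0.29285859] [-3.14119172  0.45265013  1.45184671] [-0.10605653  0.82626804 -1.81322168] 0.0006335484723938098 0.029391883369854523
17123 [0.51501023 0.03000219 0.17031543] [0.57499576 0.08616972 0.29999968]
```

View pics/g.png

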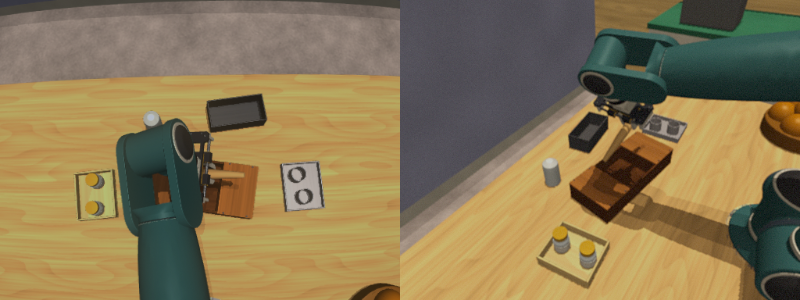

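The side view shows the pin clear above the crate, with its lower end at (608,163). The computed underside is about 0.15 m, some 7 cm above the crate. Both jars, both cutters, the shaker and the tin are in place.

```bash
python3 -c "
from plant import order
print(order.hand_in())"
```

```text
the job is handed in; nothing more can be done
None
```

I put the jar upright in the plywood box and the cutter flat in the steel tray, then drew the pin out through the gap with no contact force showing; it is held still about 7 cm above the crate (computed), and the job was handed in at about 23 s, with no verdict returned. The jar slipped about 4 cm in the first grip and was carried and set down by its lid.

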